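# Trim the gauge of a jump-start pack with a plastic tuning tool

### The arm

A 6-joint arm with a two-finger parallel gripper is mounted at the origin on the work surface. World frame = base frame: x ahead of the robot, y to its left, z up, the work surface at z = 0. Lengths are in m, angles in rad, forces in N, time in s.
With the tool pointing down it reaches from about 0.35 to 0.95 m from the base axis. Payload 17.4 kg.
Tool frame: the origin (TCP) lies at the centre of the arm's flange, where the gripper is bolted on; the fingertips stand 186 mm ahead of it and the grasp point (between the pads) lies 167 mm ahead of it (bot.grip_depth is the distance from the TCP to the grasp point, in m); z points along the fingers, x is the direction in which the jaws open and shut, and the axes are right-handed (so a half turn about z gives the same grasp; the last joint's range is limited). The gripper opens to 93 mm and grips with 3 to 60 N. Pads are 15 mm wide; open, the fingers measure 128 mm over their backs; the gripper's body (75 mm by 188 mm) begins 65 mm behind the grasp point.
Start: joints at [1.257, 0.116, 1.442, -0, 1.584, -0.038], TCP at [0.184, 0.649, 0.405] pointing down, gripper open.
Joint ranges: [-2.83, 2.83], [-0.83, 2.19], [0.07, 2.5], [-1.14, 4.28], [0.01, 3], [-2.97, 2.97]. Speed limits (rad/s): [1.89, 1.89, 2.22, 3.14, 3.14, 3.14].

### API

Orientations are given as a rotation vector (axis times angle).
In Python, from plant import bot gives the robot as it stands.
- The arm moves only by the tool step_arm, never from a script. Its argument "motion" is a list of rows, each a list of 7 numbers: the shift along the world's x, y, z in m, then the turn, a rotation vector about the world's x, y, z in rad, then the finger opening in m, from 0 to 0.093. In form: [[dx, dy, dz, ax, ay, az, fingers], ...]. A call has 1 to 12 rows; each row shifts and turns the pose as measured when the row begins; what a row does not reach is not made up. A row lasts 1/8 s, in which the tool goes at most 62.5 mm and 10.7 degrees, less where a joint would pass 70% of its speed; a pose out of reach is approached as far as the arm can. A call with a gripper value outside its range is refused whole. The fingers move at their own pace and stop on an object; "grip_force" is the grip in N (left out, the last holds). Time passes only in rows, so rows that do not move let the fingers close. It gives the time, the measured TCP pose, the force and the opening at its end, in the units of the state.
- bot.sense(): the state, without advancing time (a new reading comes with each control period).
- bot.snapshot(name): name is "side" or "top" or "wrist"; returns a dict with "pixels" (420x560x3 uint8, red, green, blue), "fx", "fy", "cx", "cy" (pixels), "dist" ([k1, k2, p1, p2, k3] as OpenCV has them; the pictures are not rectified), "cam_to_world" (4x4, takes a point from camera to world coordinates); the wrist camera has in their place "mount" (4x4, takes a point from camera to tool coordinates, whose origin is the TCP and whose axes are the tool frame's). Camera axes: x right, y down, z forward; pixel columns grow to the right and rows downward; lengths in m; the calibration is good to about 2 mm. A picture is of the moment at which its call begins: read the wrist's pose just before it. There is no depth.
- bot.hand_in(): hands the job in, once; it reports no verdict.
Trained networks look in a picture, given as the dict that the camera call returned (one of the last four; its "shot" number tells which), for a name from the list of things; names that differ only in an ending like _2 or _b are one class to them, and where a whole thing is asked for, a point or a joint stands for the part that bears it (a point fixed in the world has none). Each returns a list of dicts, best first, with "conf" (0 to 1); they miss things now and then, are a little off and sometimes report something else, mostly with a low value. They report only what shows in the picture. A call takes as long as a camera call.
- bot.spot_in(picture, query): "box" ([left, top, right, bottom] in pixels, round what is visible of it).
- bot.spot_point(picture, query): "uv" ([column, row] in pixels: a listed point, or the origin of a listed thing).
The state is a dict: "clock": time; "q": joint angles; "joint_velocities": joint speeds; "tau": joint torques, N m; "position": TCP position; "eef_rot": TCP orientation; "contact_force": force on the tool from outside, world axes, zero at the start; "moment": the same for the moment, N m; "grip_width": finger opening in m.
Only numpy, scipy, OpenCV 4.12 (cv2) and the standard library are available. Lean on these libraries where they do the work, as an engineer would, in place of code of your own. Each camera call takes 0.05 s, during which the arm holds its last target.

### The job

The jump-start pack is fully charged but its gauge reads low. Take the plastic tuning tool out of the tool block, feel its blade lightly into the slot of the trimmer screw down the access hole beside the gauge and turn the screw clockwise until the needle stands on the broad full-charge mark, never forcing the tool against the pack. Then stand the tool back upright in the hole it came from, let go of it, and leave the other things where they are.

Things in the scene. Friction and masses are not known exactly. Their poses are not given: they have to be found in the camera images.
- tuner_handle (a point): centre of the plastic tuning tool's handle: square section 14 x 14 mm, 50 mm long (25 mm either side of this point), 25 g. z is the tool's axis, away from the blade; flats face x and y. It starts upright in one of the block's three holes, underside of the handle resting on the block's top, and is the only slim square handle there; the other two are round.
- tuner_tip (a point): middle of the end of the tuning tool's flat blade, 70 mm below the handle's centre on the axis; same axes. The blade is 7 mm wide (along y), 2 mm thick (along x), 5 mm long, below a round shank of 7 mm. In the block the tip stands 45 mm below the block's top.
- block: wooden tool block 70 x 180 x 52 mm, fixed to the table; origin at the centre of its underside, z up. Three through holes of 10 mm on its y axis at y = -56, 0 and +56 mm, mouths chamfered 2 mm, each holding one upright tool; the tools change places.
- driver: screwdriver standing in the block, round swollen handle up to 28 mm thick, top 64 mm above the block; not to be disturbed. Origin at the end of its shank.
- punch: steel centre punch standing in the block, round body 16 mm thick, top 52 mm above the block; not to be disturbed. Origin at its point.
- pack: jump-start pack lying on its back, fixed, panel up: case 200 (x) x 270 (y) x 130 mm, carrying handle at its +x side; origin at the centre of its underside, z up. Nothing on the panel is higher than 30 mm. The gauge, 78 (x) x 106 (y) mm, is in its +x, +y quarter. It must not feel more than 20 N from the tool, all contacts added up (a twisted or wedged blade bears on both sides, so the wrist feels less).
- hole (a point): centre of the mouth of the dark access bush beside the gauge, 134 mm above the table; axes as the pack's. Countersunk from 17 mm to a straight bore of 8.5 mm within the first 4 mm of depth. The trimmer screw lies down this bore.
- needle (a joint): angle of the gauge needle in rad, growing clockwise seen from above; 0 points along the pack's +x (mid-scale), range -0.8 to +0.8; starts between -0.2 and +0.1 and moves by half the screw's turn. 48 mm long, behind a window. The broad full-charge mark is centred on +0.40 and reaches from 0.32 to 0.48.
- mark (a point): centre of the broad full-charge mark, a dark block outside the scale's arc on the dial, 8 mm wide, about 55 mm from the needle's pivot.
- wrench: steel wrench 160 mm long lying flat between block and pack; not to be disturbed. Origin at its middle.
- socket: steel socket, a ring 26 mm across and 30 mm high, standing nearer the robot; not to be disturbed. Origin at the centre of its underside.
- screw (a point): centre of the trimmer screw's top, 12 mm below the mouth; axes as the pack's (they do not turn with the screw). Plastic, 8 mm across, straight slot right across, 3.5 mm wide, 3 mm deep. The slot's angle is not measured: it may lie at any angle. Friction 0.018 N m; it stays where left; a clockwise turn (from above) raises the needle.
- board (a point): the circuit board under the screw, out of sight 28 mm below the mouth. Pressed through the screw it gives like a spring: 1 N to start, then 9 N for each mm, 4 mm at most. So a blade that rides on the screw without entering the slot feels a spring force, which drops away as it falls into the slot.

How it is judged:
On the way, in this order (a step that is already met when the one before it is completed fails the run):
1. the tuning tool has been lifted out of the block (height (world z) of tuner_tip above 0.08 m), for 0.1 s.
2. the needle stands on the broad mark while the tuning tool's blade is in the screw's slot, down the access hole (value of joint needle between 0.32 and 0.48 rad and z of tuner_tip in the frame of hole below -0.0125 m and horizontal distance between tuner_tip and hole below 0.003 m), for 0.2 s.
At the end, for the whole second after the job is handed in: The needle stands on the broad mark (0.32 to 0.48 rad) and the tuning tool stands upright (within 0.08 rad), released and at rest, in the hole it came from, tip and handle each within 6 mm of where they were at the start (value of joint needle between 0.32 and 0.48 rad and distance of each of tuner_tip, tuner_handle from where it was at the start of the episode below 0.006 m and angle between tuner_tip's own z axis and vertical below 0.08 rad and linear speed of tuner below 0.01 m/s); the robot touches nothing.
It fails at once if the tuning tool is forced against the pack (over 20 N) (contact force between tuner and pack above 20 N).
It fails at once if the gripper or arm strikes the pack (over 10 N) (contact force between any of the fingers, the arm and pack above 10 N).
It fails at once if the screwdriver, punch, wrench or socket is disturbed (over 20 mm) (distance of any of driver, punch, wrench, socket from where it was at the start of the episode above 0.02 m).
It also fails if it takes over 72 s, if anything falls off the work surface, if the arm or the gripper's body presses on something with over 40 N, if the wrist force passes 120 N, or if a joint passes its speed limit or range.

## Working session

There is one attempt and no reset: what is moved stays moved. The work goes in short steps, Python scripts to look and compute and a tool call to move; the robot and the scene stay as the last step left them, time stands still between calls to the robot, and variables do not carry over. Pictures are saved under pics/ and viewed, and the job is handed in when it is done.

Besides the shell and the picture viewer there is one more tool, called by a JSON object that holds its "name" and its "arguments". step_arm: Moves the arm, as the interface text tells. Its arguments: {"type":"object","properties":{"motion":{"type":"array","items":{"type":"array","items":{"type":"number"}}},"grip_force":{"type":"number"}},"required":["motion"]}

```bash
ls; mkdir -p pics; python3 - <<'E'
from plant import bot
import cv2
print(bot.sense())
for n in ["side","top","wrist"]:
    p=bot.snapshot(n)
    cv2.imwrite(f"pics/a_{n}.png",cv2.cvtColor(p["pixels"],cv2.COLOR_RGB2BGR))
    print(n,{k:v for k,v in p.items() if k!="pixels"})
    for q in ["tuner_handle","hole","screw","mark","block","pack","driver","punch","needle"]:
        try: r=bot.spot_point(p,q)
        except Exception as e: r=str(e)
        print(n,q,r[:2] if not isinstance(r,str) else r)
E
```

```text
pics
{'clock': 0.0, 'q': array([ 1.25717545e+00,  1.16486902e-01,  1.44225736e+00, -1.60599944e-06,
        1.58397408e+00, -3.78401546e-02]), 'joint_velocities': array([-9.13610961e-04,  1.42348576e-03,  9.06491065e-04,  1.67656459e-05,
       -7.68159397e-05,  2.92761222e-03]), 'tau': array([-2.63740796e-03, -7.21285915e+01, -6.22608662e+01,  7.77113624e-02,
        2.39724299e-02, -1.83917346e-04]), 'position': array([0.18384077, 0.64949805, 0.40400935]), 'eef_rot': array([ 2.50518614e+00,  1.89462053e+00, -1.44791497e-03]), 'contact_force': array([-0.76989104, -0.81759701,  0.03808707]), 'moment': array([-0.04103384, -0.03689186, -0.01124084]), 'grip_width': 0.09293354820248893}
side {'fx': 383.07494401832633, 'fy': 383.07494401832633, 'cx': 281.08241763840465, 'cy': 212.6271245549819, 'dist': array([0.02403577, 0.        , 0.        , 0.        , 0.        ]), 'cam_to_world': array([[ 0.84931152, -0.35654192,  0.3892914 ,  0.22209533],
       [-0.52779565, -0.58761347,  0.6133043 , -0.40353973],
       [ 0.01008418, -0.72635272, -0.68724816,  0.6072674 ],
       [ 0.        ,  0
[... 1630 characters left out ...]
 209.3415227323581, 'dist': array([-0.0493331,  0.       ,  0.       ,  0.       ,  0.       ]), 'mount': array([[ 9.99999671e-01,  8.05415593e-04, -9.52370136e-05,
         1.78211819e-04],
       [-7.48859577e-04,  9.62047190e-01,  2.72882105e-01,
        -7.55520365e-02],
       [ 3.11406004e-04, -2.72881944e-01,  9.62047477e-01,
         1.82437401e-02],
       [ 0.00000000e+00,  0.00000000e+00,  0.00000000e+00,
         1.00000000e+00]]), 'shot': 3}
wrist tuner_handle []
wrist hole []
wrist screw []
wrist mark []
wrist block []
wrist pack []
wrist driver []
wrist punch []
wrist needle it knows: block, board, driver, hole, mark, pack, punch, screw, socket, tuner_handle, tuner_tip, wrench
```

View pics/a_top.png

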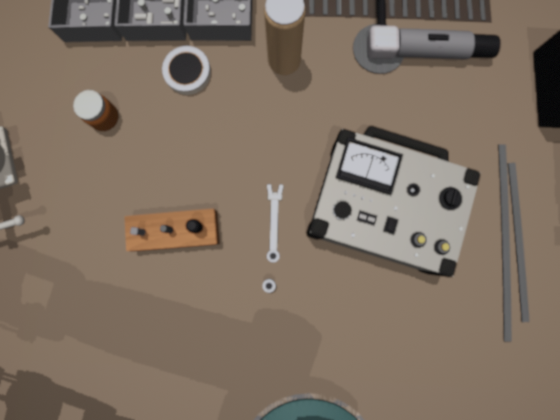

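View pics/a_side.png

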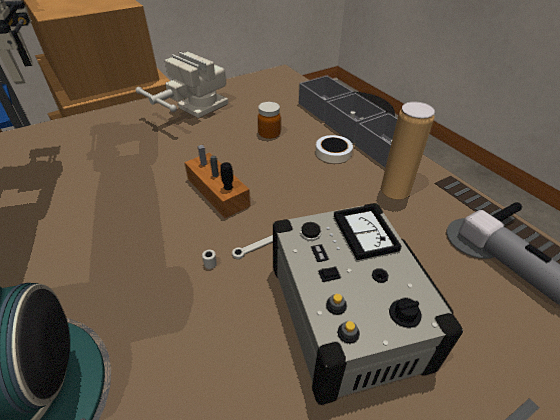

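View pics/a_wrist.png

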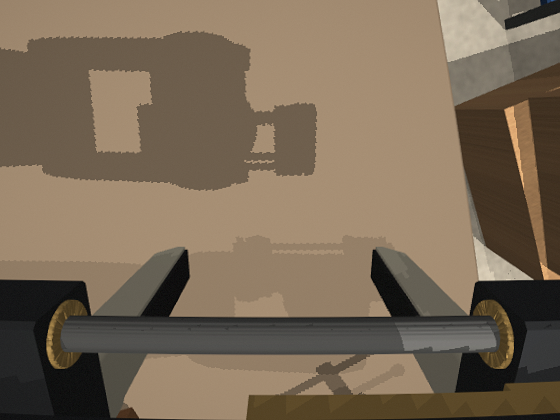

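```bash
cat > h.py <<'E'
import numpy as np, cv2
from scipy.spatial.transform import Rotation as R
def K(p): return np.array([[p["fx"],0,p["cx"]],[0,p["fy"],p["cy"]],[0,0,1]])
def T_of(p,st=None):
    if "cam_to_world" in p: return p["cam_to_world"]
    T=np.eye(4);T[:3,:3]=R.from_rotvec(st["eef_rot"]).as_matrix();T[:3,3]=st["position"]
    return T@p["mount"]
def ray(p,uv,st=None):
    n=cv2.undistortPoints(np.array([[uv]],float),K(p),p["dist"])[0,0]
    T=T_of(p,st);d=T[:3,:3]@np.array([n[0],n[1],1.]);return T[:3,3],d/np.linalg.norm(d)
def onz(p,uv,z,st=None):
    o,d=ray(p,uv,st);return o+d*(z-o[2])/d[2]
def proj(p,X,st=None):
    T=np.linalg.inv(T_of(p,st));X=np.atleast_2d(X)
    return cv2.projectPoints(X@T[:3,:3].T+T[:3,3],np.zeros(3),np.zeros(3),K(p),p["dist"])[0][:,0]
def save(p,name,crop=None,s=1):
    im=cv2.cvtColor(p["pixels"],cv2.COLOR_RGB2BGR)
    if crop: im=im[crop[1]:crop[3],crop[0]:crop[2]]
    if s!=1: im=cv2.resize(im,None,fx=s,fy=s,interpolation=cv2.INTER_CUBIC)
    cv2.imwrite("pics/"+name+".png",im)
E
python3 - <<'E'
from h import *
from plant import bot
t=bot.snapshot("top");s=bot.snapshot("side")
a=cv2.resize(t["pixels"][200:260,115:225],None,fx=5,fy=5,interpolation=2)
b=cv2.resize(s["pixels"][135:220,175:260],None,fx=5,fy=5,interpolation=2)
c=cv2.resize(t["pixels"][125:225,325:435],None,fx=5,fy=5,interpolation=2)
for n,i in zip("abc",(a,b,c)): cv2.imwrite(f"pics/b_{n}.png",i[:,:,::-1])
for uv in [(137,231),(166,229),(194,226)]: print(onz(t,uv,0.052+.05))
for uv,z in [((412,190.3),.134),((383,155),.131)]: print(onz(t,uv,z))
for uv,z in [((380.9,273),.134),((382,236),.131)]: print('s',onz(s,uv,z))
for uv in [(203,157)]: print('s',onz(s,uv,.077))
E
```

```text
[0.46837518 0.33167472 0.102     ]
[0.47288436 0.27681595 0.102     ]
[0.47918142 0.22433258 0.102     ]
[ 0.54661683 -0.17468682  0.134     ]
[ 0.61162286 -0.12306884  0.131     ]
s [ 0.55032937 -0.17623402  0.134     ]
s [ 0.60824451 -0.11685607  0.131     ]
s [0.46556375 0.32825436 0.077     ]
```

```bash
cd pics; python3 -c "
import cv2,numpy as np
a=cv2.imread('b_a.png');b=cv2.imread('b_b.png');c=cv2.imread('b_c.png')
print(a.shape,b.shape,c.shape)"
```

```text
(300, 550, 3) (425, 425, 3) (500, 550, 3)
```

View pics/b_a.png

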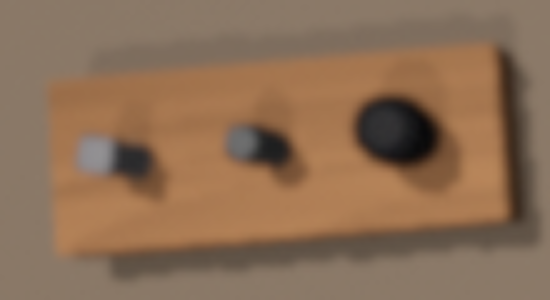

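View pics/b_b.png

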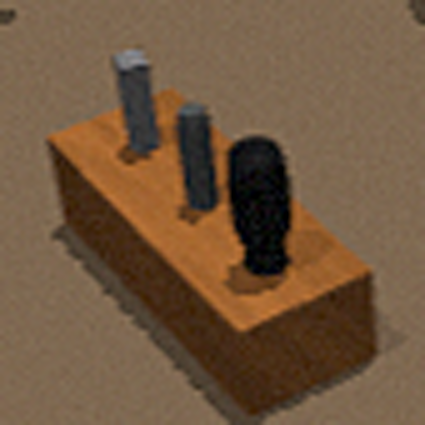

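View pics/b_c.png

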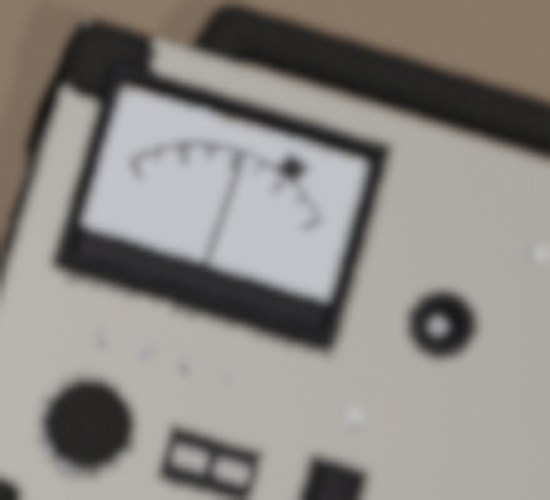

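```bash
python3 - <<'E'
from h import *
from plant import bot
t=bot.snapshot("top")
for uv in [(134.4,231)]: print(onz(t,uv,0.102))
c=[onz(t,u,.052) for u in [(124.6,216),(213.6,209),(217.6,243.6),(126.6,251)]]
print(np.round(c,4),np.mean(c,0))
for a,b in [(c[1],c[0]),(c[2],c[3])]:
    d=a*0+b-a; print(np.linalg.norm(d),np.degrees(np.arctan2(d[1],d[0]))-90)
print([onz(t,(325+u/5,125+v/5),.131) for u,v in [(207,265),(240,155),(291,168)]])
E
```

```text
[0.46830364 0.33663366 0.102     ]
[[0.5002 0.3746 0.052 ]
 [0.5163 0.1963 0.052 ]
 [0.4481 0.1867 0.052 ]
 [0.4308 0.3676 0.052 ]] [0.47386392 0.28129359 0.052     ]
0.17901366409128777 5.163038684676266
0.1817299074448898 5.471086140080658
[array([ 0.56848295, -0.09202884,  0.131     ]), array([ 0.60944562, -0.10458023,  0.131     ]), array([ 0.60490931, -0.12333848,  0.131     ])]
```

{"name": "step_arm", "arguments": {"motion": [[0.035, -0.04, 0, 0, 0, -0.174, 0.045], [0.035, -0.04, 0, 0, 0, -0.174, 0.045], [0.035, -0.04, 0, 0, 0, -0.174, 0.045], [0.035, -0.04, 0, 0, 0, -0.174, 0.045], [0.035, -0.04, 0, 0, 0, -0.174, 0.045], [0.035, -0.04, 0, 0, 0, -0.174, 0.045], [0.035, -0.04, 0, 0, 0, -0.174, 0.045], [0.035, -0.04, -0.02, 0, 0, 0, 0.045]]}}

```text
clock: 2.5
position: [0.4683, 0.3207, 0.386]
eef_rot: [-3.138, -0.065, -0.005]
contact_force: [1.1, 0.8, -0.5]
grip_width: 0.045
```

```bash
python3 - <<'E'
from h import *
from plant import bot
st=bot.sense();p=bot.snapshot("wrist")
save(p,"c_w");
for q in ["tuner_handle","tuner_tip","punch","block"]: print(q,bot.spot_point(p,q)[:2],bot.spot_in(p,q)[:2])
print(proj(p,[[.4687,.3371,.102],[.4687,.3371,.052]],st), st["clock"])
u=proj(p,[.4687,.3371,.08],st)[0].astype(int)
save(p,"c_w2",(u[0]-50,max(u[1]-50,0),u[0]+50,u[1]+50),6)
print(u)
E
```

```text
tuner_handle [{'uv': [283.3, 215.7], 'conf': 0.61}, {'uv': [278.7, 181.9], 'conf': 0.57}] [{'box': [271.7, 168.4, 289.8, 200.5], 'conf': 0.68}]
tuner_tip [] [{'box': [269.1, 171.3, 292.4, 199.6], 'conf': 0.95}]
punch [{'uv': [285.5, 222.7], 'conf': 0.59}, {'uv': [283.3, 220.0], 'conf': 0.48}] [{'box': [273.6, 233.1, 292.5, 268.1], 'conf': 0.75}]
block [{'uv': [280.6, 221.2], 'conf': 0.95}] [{'box': [238.5, 135.2, 323.6, 319.7], 'conf': 0.75}]
[[279.48295922 190.24225062]
 [279.22632918 178.17387906]] 2.5
[279 184]
```

View pics/c_w.png

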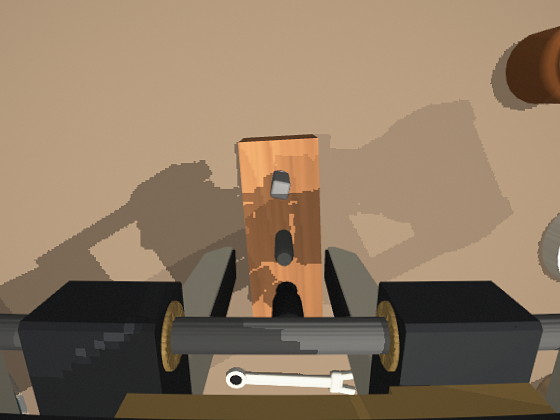

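View pics/c_w2.png

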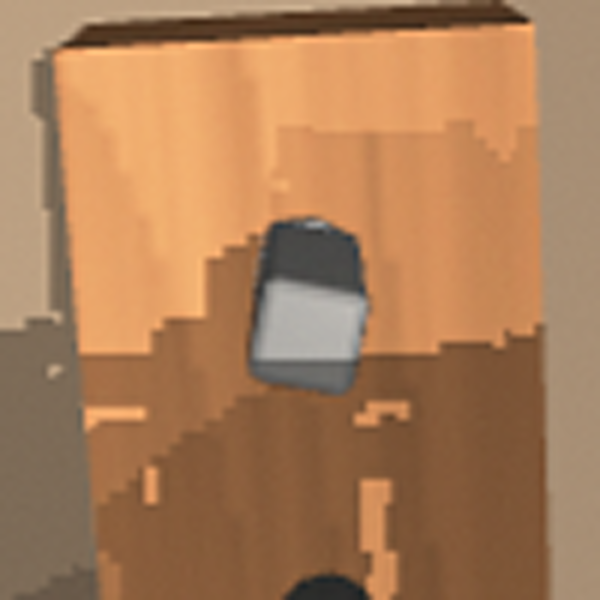

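```bash
python3 - <<'E'
from h import *
from plant import bot
st=bot.sense();p=bot.snapshot("wrist")
M=R.from_rotvec(st["eef_rot"]).as_matrix();print("yaw",np.degrees(np.arctan2(M[1,0],M[0,0])),"z",M[:,2])
c=np.array([onz(p,(229+u/6,134+v/6),.102,st) for u,v in [(272,278),(368,298),(350,392),(252,375)]])
print(np.round(c,4),c.mean(0))
for i in range(4):
    d=c[(i+1)%4]-c[i];print(np.linalg.norm(d),np.degrees(np.arctan2(d[1],d[0])))
print(st["position"]+M[:,2]*.167)
E
```

```text
yaw 2.620652534528454 z [ 0.00140722  0.001432   -0.99999798]
[[0.4622 0.3468 0.102 ]
 [0.4745 0.3448 0.102 ]
 [0.4728 0.3324 0.102 ]
 [0.4602 0.3341 0.102 ]] [0.4674298  0.33953334 0.102     ]
0.01240620725655545 -9.330631808483641
0.012454366819767675 -97.54947081251076
0.012732955426008961 172.49175393540753
0.012853447018097132 80.96713896194636
[0.46696768 0.32332902 0.21807788]
```

{"name": "step_arm", "arguments": {"motion": [[0, 0.016, -0.03, 0, 0, -0.1, 0.045], [0, 0, -0.03, 0, 0, -0.095, 0.045], [0, 0, 0, 0, 0, 0, 0.045]]}}

```text
clock: 3.38
position: [0.4656, 0.341, 0.325]
eef_rot: [-3.13, 0.237, -0.005]
contact_force: [0.2, -0.0, 0.7]
grip_width: 0.0448
```

```bash
python3 - <<'E'
from h import *
from plant import bot
st=bot.sense();p=bot.snapshot("wrist")
M=R.from_rotvec(st["eef_rot"]).as_matrix();print("yaw",np.degrees(np.arctan2(M[1,0],M[0,0])),"z",M[:,2])
print(st["position"]+M[:,2]*.167,st["position"],st["contact_force"])
u=proj(p,[.468,.338,.102],st)[0].astype(int);print(u)
save(p,"d_w2",(u[0]-50,u[1]-50,u[0]+50,u[1]+50),6)
E
```

```text
yaw -8.648892346584438 z [ 0.0034909   0.00190049 -0.9999921 ]
[0.46613632 0.34135535 0.1579787 ] [0.46555334 0.34103797 0.32497738] [ 0.15526894 -0.00400901  0.70617346]
[283 242]
```

View pics/d_w2.png

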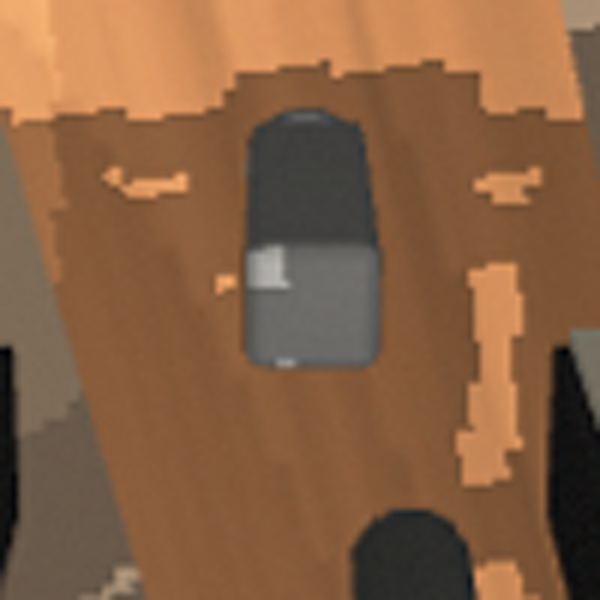

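```bash
python3 - <<'E'
from h import *
from plant import bot
st=bot.sense();p=bot.snapshot("wrist")
M=R.from_rotvec(st["eef_rot"]).as_matrix()
c=onz(p,(285,242.7),.102,st);print(c)
g=st["position"]+M[:,2]*.167;print(c-g,M.T@(c-g)); 
c=np.array([onz(p,(233+u/6,192+v/6),.102,st) for u,v in [(246,240),(378,240),(380,368),(246,368)]]);print(c)
E
```

```text
[0.46970136 0.33712506 0.102     ]
[ 0.00304772 -0.00453736 -0.0576291 ] [0.00342194 0.0042554  0.05762961]
[[0.46403094 0.34508328 0.102     ]
 [0.47740006 0.34304486 0.102     ]
 [0.47568888 0.3290286  0.102     ]
 [0.46187569 0.33114256 0.102     ]]
```

{"name": "step_arm", "arguments": {"motion": [[0.0039, -0.004, -0.02, -0.002, 0.0035, 0, 0.04], [0, 0, -0.028, 0, 0, 0, 0.04], [0, 0, -0.028, 0, 0, 0, 0.04], [0, 0, 0, 0, 0, 0, 0.04]], "grip_force": 20}}

```text
clock: 3.98
position: [0.4708, 0.3362, 0.251]
eef_rot: [-3.129, 0.227, -0.009]
contact_force: [-0.5, -0.5, 0.1]
grip_width: 0.04
```

```bash
python3 - <<'E'
from h import *
from plant import bot
st=bot.sense();p=bot.snapshot("wrist")
M=R.from_rotvec(st["eef_rot"]).as_matrix();print("yaw",np.degrees(np.arctan2(M[1,0],M[0,0])),"z",M[:,2])
print(st["position"],st["contact_force"])
save(p,"e_w")
E
```

```text
yaw -8.295817360557846 z [ 0.00628354  0.00387985 -0.99997273]
[0.47078102 0.33619276 0.25097371] [-0.52410428 -0.47188958  0.09414848]
```

View pics/e_w.png

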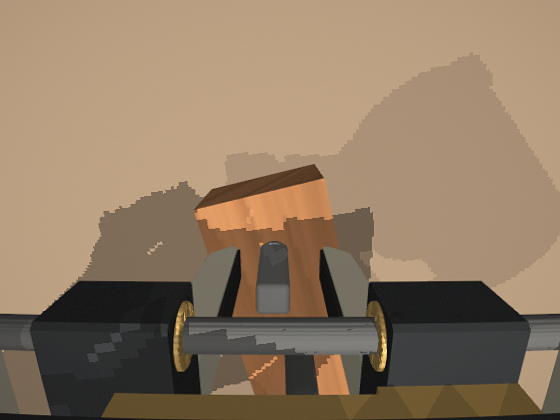

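{"name": "step_arm", "arguments": {"motion": [[-0.0024, 0.0004, -0.002, 0, 0, 0, 0.04], [0, 0, 0, 0, 0, 0, 0.04]]}}

```text
clock: 4.28
position: [0.469, 0.337, 0.2528]
eef_rot: [-3.126, 0.226, -0.015]
contact_force: [-0.4, 0.5, -0.4]
grip_width: 0.0401
```

```bash
python3 - <<'E'
from h import *
from plant import bot
for i in range(3):
    st=bot.sense();p=bot.snapshot("wrist")
    M=R.from_rotvec(st["eef_rot"]).as_matrix();print("yaw",np.degrees(np.arctan2(M[1,0],M[0,0])),"z",M[:2,2],st["position"],st["contact_force"],st["moment"])
save(p,"f_w",(200,220,360,340),5)
E
```

```text
yaw -8.28533175865008 z [0.01031487 0.00660101] [0.46903644 0.33695407 0.25276468] [-0.4067225   0.45060464 -0.42932692] [-0.08743275  0.06313514  0.00570655]
yaw -8.285443780538309 z [0.01068067 0.00679482] [0.46914368 0.33700793 0.2529995 ] [ 0.85790888 -0.69657677  0.18065565] [-0.12291096  0.10007803 -0.00320759]
yaw -8.288918688874753 z [0.01059186 0.00675986] [0.46915407 0.33699294 0.25284737] [ 0.08845629 -0.09614328 -0.10535339] [-0.11001849  0.08694985 -0.02150384]
```

View pics/f_w.png

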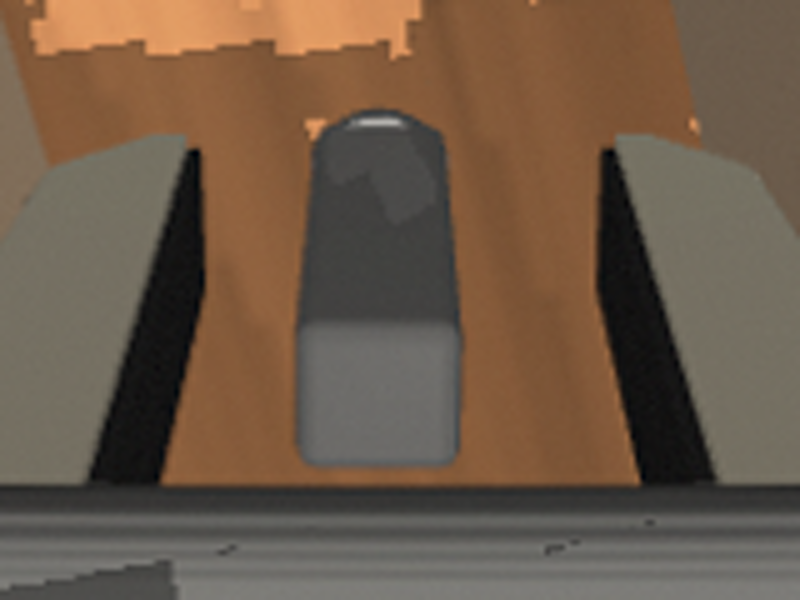

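{"name": "step_arm", "arguments": {"motion": [[0.0, 0.0, -0.004, -0.0067, 0.0105, 0, 0.04]]}}

```text
clock: 4.55
position: [0.4692, 0.337, 0.2491]
eef_rot: [-3.133, 0.227, -0.0]
contact_force: [-0.3, -0.1, 0.2]
grip_width: 0.04
```

```bash
cat >> h.py <<'E'
def rep():
    from plant import bot
    st=bot.sense()
    M=R.from_rotvec(st["eef_rot"]).as_matrix();print("t%.2f yaw %.2f"%(st["clock"],np.degrees(np.arctan2(M[1,0],M[0,0]))),"tilt",np.round(M[:2,2],4),"pos",np.round(st["position"],4),"F",np.round(st["contact_force"],2),"Mo",np.round(st["moment"],3),"q6 %.3f"%st["q"][5],"w %.4f"%st["grip_width"])
    return st
E
python3 -c "
from h import *
rep()"
```

```text
t4.55 yaw -8.29 tilt [0.0002 0.0001] pos [0.4692 0.337  0.2491] F [-0.34 -0.1   0.24] Mo [-0.123  0.058  0.06 ] q6 0.723 w 0.0400
```

{"name": "step_arm", "arguments": {"motion": [[0.0, 0.0, 0, 0, 0, 0, 0.04]]}}

```text
clock: 4.68
position: [0.4691, 0.337, 0.2487]
eef_rot: [3.133, -0.227, -0.001]
contact_force: [-0.2, 0.8, -0.0]
grip_width: 0.0398
```

```bash
python3 -c "
from h import *
rep()"
```

```text
t4.67 yaw -8.28 tilt [-0.0006 -0.0004] pos [0.4691 0.337  0.2487] F [-0.17  0.77 -0.04] Mo [-0.099  0.073 -0.024] q6 0.723 w 0.0398
```

{"name": "step_arm", "arguments": {"motion": [[0.0, 0.0, 0, 0, 0, 0, 0.012], [0.0, 0.0, 0, 0, 0, 0, 0.012], [0.0, 0.0, 0, 0, 0, 0, 0.012], [0.0, 0.0, 0, 0, 0, 0, 0.012]], "grip_force": 20}}

```text
clock: 5.18
position: [0.4692, 0.337, 0.2487]
eef_rot: [3.133, -0.227, -0.001]
contact_force: [0.5, 0.2, 0.8]
grip_width: 0.0137
```

```bash
python3 - <<'E'
from h import *
from plant import bot
rep()
p=bot.snapshot("wrist")
save(p,"g_w",(200,220,360,340),5)
E
```

```text
t5.17 yaw -8.28 tilt [-0.0006 -0.0004] pos [0.4692 0.337  0.2487] F [0.52 0.24 0.84] Mo [-0.089  0.025 -0.041] q6 0.723 w 0.0137
```

View pics/g_w.png

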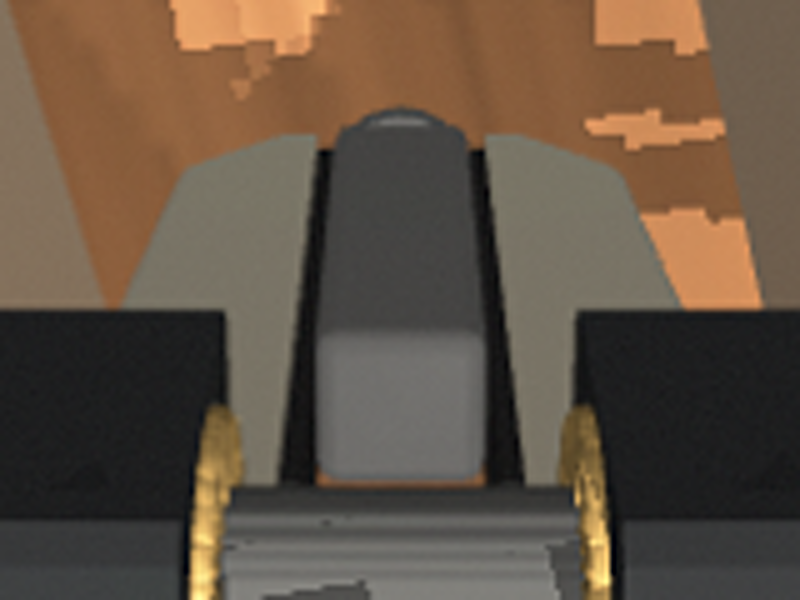

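{"name": "step_arm", "arguments": {"motion": [[0, 0, 0.02, 0, 0, 0, 0.012], [0, 0, 0.04, 0, 0, 0, 0.012], [0, 0, 0.055, 0, 0, 0, 0.012], [0, -0.02, 0.055, 0, 0, 0, 0.012], [0.0, -0.05, 0.015, 0, 0, 0, 0.012], [0.007, -0.06, 0, 0, 0, 0, 0.012], [0.009, -0.06, 0, 0, 0, 0, 0.012], [0.009, -0.06, 0, 0, 0, 0, 0.012], [0.009, -0.06, 0, 0, 0, 0, 0.012]]}}

```text
clock: 6.35
position: [0.4984, 0.0201, 0.4534]
eef_rot: [-3.132, 0.216, -0.016]
contact_force: [0.3, 0.2, -0.6]
grip_width: 0.014
```

```bash
python3 -c "
from h import *
rep()"
```

```text
t6.35 yaw -7.88 tilt [0.0102 0.0015] pos [0.4984 0.0201 0.4534] F [ 0.3   0.22 -0.57] Mo [-0.057 -0.067 -0.02 ] q6 0.127 w 0.0140
```

{"name": "step_arm", "arguments": {"motion": [[0.008, -0.055, -0.005, 0, 0, 0, 0.012], [0.008, -0.055, -0.005, 0, 0, 0, 0.012], [0.008, -0.055, -0.005, 0, 0, 0, 0.012], [0.008, -0.055, -0.005, 0, 0, 0, 0.012], [0.004, -0.04, -0.005, 0, 0, 0, 0.012], [0, 0, 0, 0, 0, 0, 0.012]]}}

```text
clock: 7.1
position: [0.5313, -0.252, 0.4378]
eef_rot: [-3.133, 0.224, -0.03]
contact_force: [-0.4, 0.1, -0.8]
grip_width: 0.0141
```

```bash
python3 - <<'E'
from h import *
from plant import bot
st=rep()
p=bot.snapshot("wrist")
save(p,"h_w")
h=bot.spot_point(p,"hole")[:2];s=bot.spot_point(p,"screw")[:2];m=bot.spot_point(p,"mark")[:2];tt=bot.spot_point(p,"tuner_tip")[:2]
print(h,s,m,tt)
u=proj(p,[.5475,-.175,.134],st)[0];print(u)
if h: print(onz(p,h[0]["uv"],.134,st))
if s: print(onz(p,s[0]["uv"],.122,st))
if m: print(onz(p,m[0]["uv"],.131,st))
u=np.array(h[0]["uv"] if h else u).astype(int)
save(p,"h_w2",(u[0]-20,max(0,u[1]-20),u[0]+20,u[1]+20),15)
E
```

```text
t7.10 yaw -8.16 tilt [ 0.0191 -0.0012] pos [ 0.5313 -0.252   0.4378] F [-0.36  0.15 -0.84] Mo [-0.005  0.119 -0.007] q6 -0.345 w 0.0141
[{'uv': [278.9, 109.8], 'conf': 0.65}, {'uv': [256.4, 87.3], 'conf': 0.58}] [{'uv': [279.0, 110.6], 'conf': 0.93}] [{'uv': [347.5, 27.4], 'conf': 0.65}] [{'uv': [279.5, 227.8], 'conf': 0.78}, {'uv': [279.9, 109.4], 'conf': 0.62}]
[278.4818256  106.01634473]
[ 0.54741731 -0.17786264  0.134     ]
[ 0.54763128 -0.17852076  0.122     ]
[ 0.60700709 -0.12540266  0.131     ]
```

View pics/h_w.png

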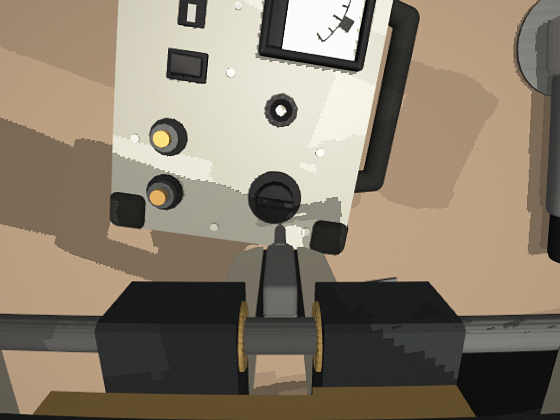

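View pics/h_w2.png

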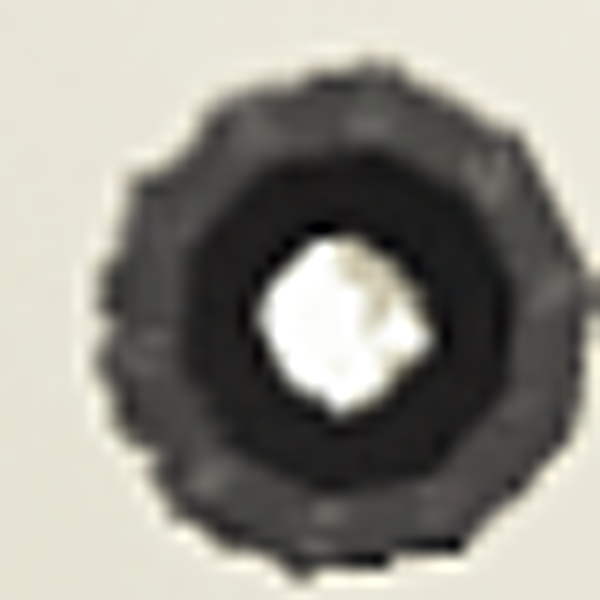

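```bash
python3 - <<'E'
from h import *
from plant import bot
st=rep()
I=np.mean([bot.snapshot("wrist")["pixels"].astype(float) for _ in range(3)],0)
np.set_printoptions(linewidth=200)
print(I[103:118,272:290].min(2).astype(int))
b=I[103:118,272:290].min(2); b=np.clip((b-180)/(75)*255,0,255).astype(np.uint8)
cv2.imwrite("pics/i1.png",cv2.resize(b,None,fx=25,fy=25,interpolation=cv2.INTER_NEAREST))
t=I[205:265,250:310].astype(np.uint8)[:,:,::-1]
cv2.imwrite("pics/i2.png",cv2.resize(t,None,fx=10,fy=10,interpolation=cv2.INTER_CUBIC))
E
```

```text
t7.35 yaw -7.94 tilt [ 0.0203 -0.0013] pos [ 0.5316 -0.2487  0.4381] F [-0.37  0.66  0.4 ] Mo [-0.072  0.092  0.023] q6 -0.344 w 0.0139
[[ 66  74  85  90  76  61  57  54  47  44  36  44  55  68  72  72  70  75]
 [ 68  70  76  65  45  35  34  31  27  25  22  24  31  41  55  70  74  88]
 [ 69  70  59  38  28  25  26  26  27  28  27  26  27  25  33  44  60  88]
 [ 71  62  40  29  28  27  28  26  28  27  27  28  28  27  25  26  34  62]
 [ 61  43  30  29  31  28  26  24  25  26  26  28  29  30  27  27  26  31]
 [ 42  29  29  30  28  25  18  14  12  27  25  25  26  28  26  28  27  26]
 [ 30  29  29  28  24  16 123 215 184 147  84  31  22  26  28  29  29  26]
 [ 30  31  29  25  16 121 247 255 213 172 167 140  65  20  27  28  29  27]
 [ 30  31  28  19 123 246 255 255 208 168 174 175 127  50  20  27  28  29]
 [ 28  31  26  69 247 255 252 252 250 253 205 175 175 114  45  25  28  29]
 [ 32  32  25  76 254 255 251 250 251 255 210 170 162 105  37  23  28  28]
 [ 32  30  25  75 254 254 250 250 250 253 207 175 241 216 113  32  27  28]
 [ 30  30  28  32 255 255 251 250 250 252 210 235 255 255 156  21  27  28]
 [ 33  33  30  21 169 253 253 251 251 252 252 217 199 187  89  19  28  29]
 [ 33  35  33  26  90 255 255 254 221 247 255 213 161  91  35  24  28  30]]
```

View pics/i1.png

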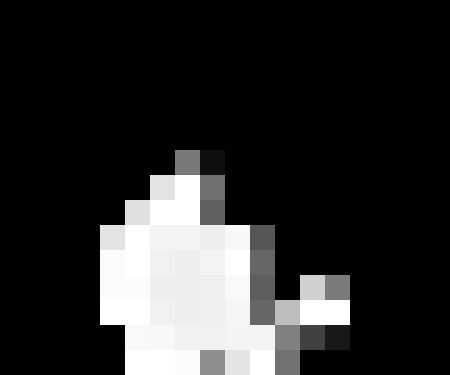

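View pics/i2.png

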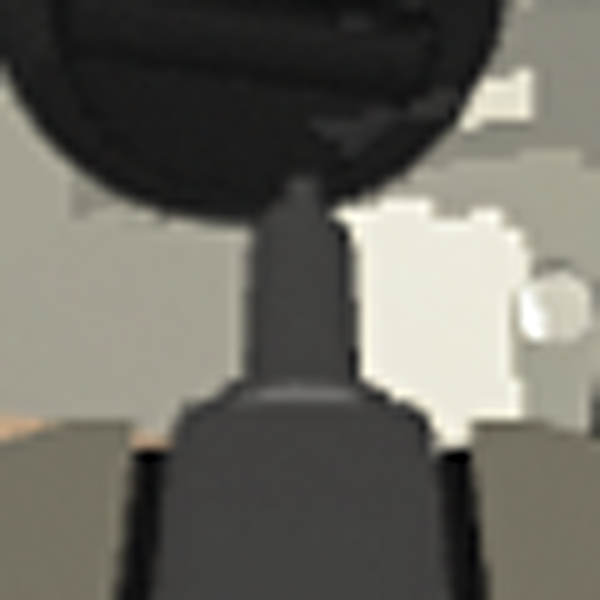

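{"name": "step_arm", "arguments": {"motion": [[0, 0, -0.01, 0.0013, 0.0203, 0, 0.012], [0, 0, 0, 0, 0, 0, 0.012]]}}

```text
clock: 7.75
position: [0.5317, -0.2481, 0.4269]
eef_rot: [-3.134, 0.216, 0.003]
contact_force: [-0.1, 0.4, -0.5]
grip_width: 0.0135
```

```bash
python3 - <<'E'
from h import *
from plant import bot
st=rep()
p=bot.snapshot("wrist");st=rep();p=bot.snapshot("wrist")
M=R.from_rotvec(st["eef_rot"]).as_matrix()
print(proj(p,st["position"]+M@[0,0,.2417],st),proj(p,[.5475,-.1775,.134],st))
h=bot.spot_point(p,"hole")[:2];print(h)
save(p,"j1",(255,85,305,135),12)
save(p,"j2",(255,200,305,250),12)
E
```

```text
t7.75 yaw -7.88 tilt [-0.0021  0.0002] pos [ 0.5317 -0.2481  0.4269] F [-0.11  0.37 -0.5 ] Mo [-0.059  0.042  0.076] q6 -0.343 w 0.0135
t7.80 yaw -7.88 tilt [-0.001  -0.0001] pos [ 0.5317 -0.2482  0.4275] F [-0.27 -0.15 -0.64] Mo [-0.09   0.106  0.034] q6 -0.343 w 0.0140
[[279.46707468 227.36009971]] [[287.70316437 113.82455361]]
[{'uv': [289.5, 114.3], 'conf': 0.62}, {'uv': [285.5, 117.4], 'conf': 0.39}]
```

View pics/j1.png

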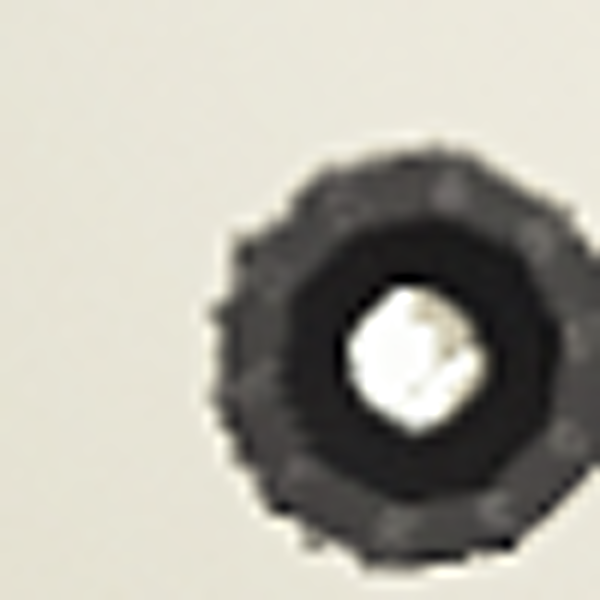

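View pics/j2.png

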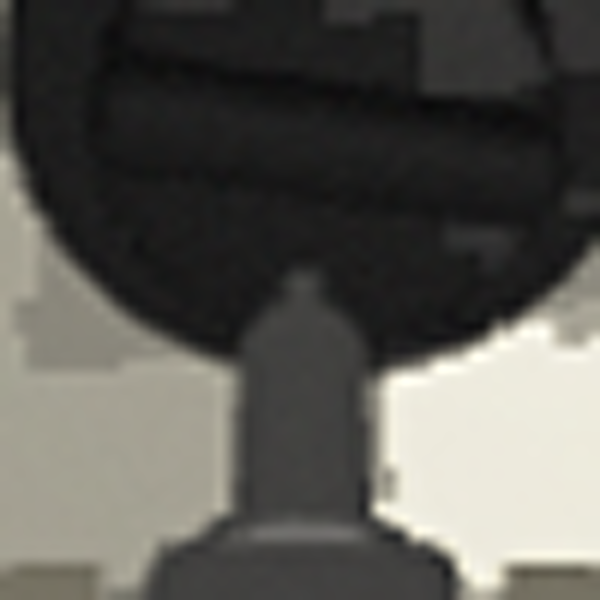

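```bash
python3 - <<'E'
from h import *
from plant import bot
st=rep()
p=bot.snapshot("wrist")
h=onz(p,(290.2,114.9),.134,st);print(h, h-st["position"])
t=bot.snapshot("top");s=bot.snapshot("side")
print(proj(t,h),proj(s,h))
save(s,"k_s",(300,200,420,320),6)
E
```

```text
t7.90 yaw -7.89 tilt [-0.0001 -0.0006] pos [ 0.5317 -0.2484  0.4281] F [ 0.12 -0.41 -0.62] Mo [-0.098  0.095  0.002] q6 -0.343 w 0.0138
[ 0.54953938 -0.17882843  0.134     ] [ 0.01782201  0.06953435 -0.29411221]
[[414.21629245 188.73755904]] [[381.68024132 274.37159035]]
```

View pics/k_s.png

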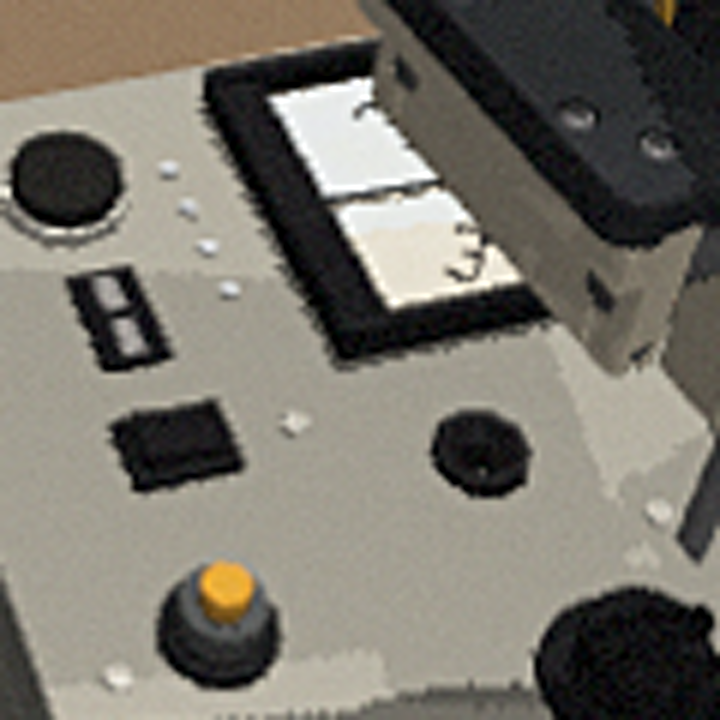

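{"name": "step_arm", "arguments": {"motion": [[0.002, 0.01, 0, 0, 0, 0.17, 0.012], [0.004, 0.015, -0.006, 0, 0, 0.17, 0.012], [0.004, 0.015, -0.007, 0, 0, 0.17, 0.012], [0.004, 0.015, -0.008, 0, 0, 0.17, 0.012], [0.003, 0.015, -0.005, 0, 0, 0.17, 0.012], [0, 0, 0, 0, 0, 0.15, 0.012], [0, 0, 0, 0, 0, 0, 0.012]]}}

```text
clock: 8.93
position: [0.549, -0.1767, 0.4025]
eef_rot: [2.834, 1.354, 0.004]
contact_force: [0.2, 0.1, -0.7]
grip_width: 0.0138
```

```bash
python3 - <<'E'
from h import *
from plant import bot
st=rep()
p=bot.snapshot("wrist");st=rep();
E
```

```text
t8.93 yaw 51.08 tilt [0.0025 0.0004] pos [ 0.549  -0.1767  0.4025] F [ 0.22  0.07 -0.69] Mo [-0.023  0.047 -0.009] q6 -1.247 w 0.0138
t8.97 yaw 50.95 tilt [0.0025 0.0004] pos [ 0.5489 -0.1768  0.4025] F [ 0.56  0.64 -0.54] Mo [-0.078  0.071  0.018] q6 -1.245 w 0.0141
```

{"name": "step_arm", "arguments": {"motion": [[-0.0005, -0.0012, -0.015, -0.0004, 0.0025, 0, 0.012], [0, 0, 0, 0, 0, 0, 0.012]]}}

```text
clock: 9.22
position: [0.5483, -0.1783, 0.3861]
eef_rot: [-2.84, -1.343, 0.001]
contact_force: [0.8, 0.1, -0.3]
grip_width: 0.0137
```

```bash
python3 - <<'E'
from h import *
from plant import bot
st=rep()
p=bot.snapshot("wrist");st=rep();p=bot.snapshot("wrist")
M=R.from_rotvec(st["eef_rot"]).as_matrix()
print(proj(p,st["position"]+M@[0,0,.2417],st),proj(p,[.5485,-.178,.134],st))
save(p,"l1")
save(p,"l2",(230,170,330,270),6)
t=bot.snapshot("top");save(t,"l3",(325,125,435,225),5)
E
```

```text
t9.22 yaw 50.64 tilt [-0.0005  0.0001] pos [ 0.5483 -0.1783  0.3861] F [ 0.78  0.13 -0.27] Mo [-0.083 -0.023  0.032] q6 -1.243 w 0.0137
t9.28 yaw 50.65 tilt [ 0.0007 -0.0003] pos [ 0.5484 -0.1783  0.3871] F [-0.24 -0.59  1.57] Mo [-0.05   0.001  0.05 ] q6 -1.243 w 0.0140
[[279.44593318 227.07882279]] [[279.87074576 221.36174226]]
```

View pics/l1.png

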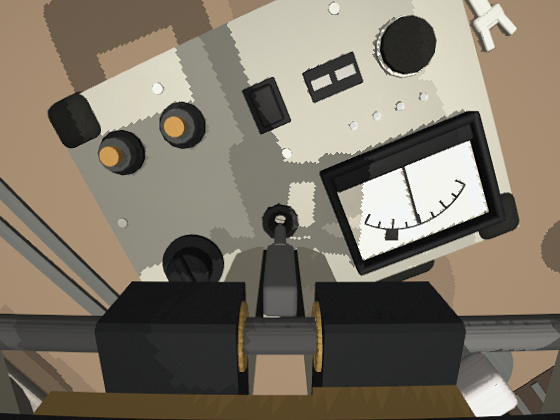

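View pics/l2.png

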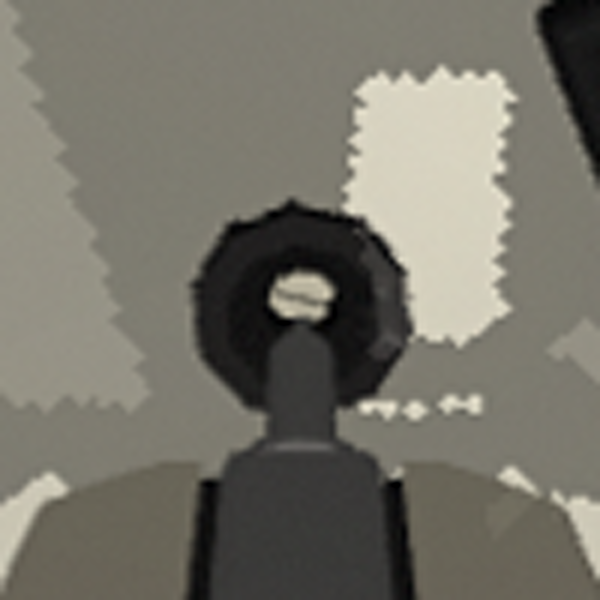

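View pics/l3.png

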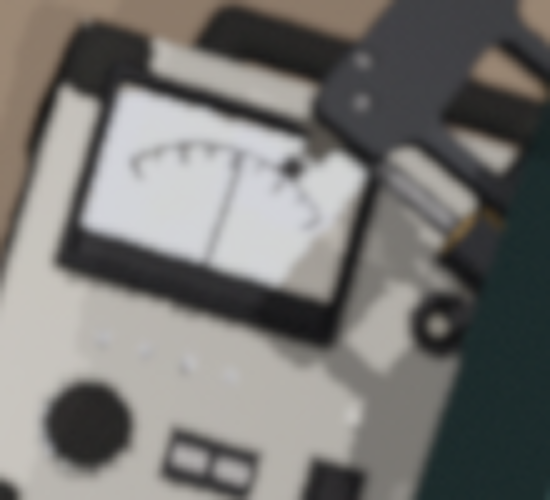

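```bash
python3 - <<'E'
from h import *
from plant import bot
st=rep();p=bot.snapshot("wrist")
M=R.from_rotvec(st["eef_rot"]).as_matrix();P=st["position"]
c=p["pixels"][205:250,258:303].astype(float)
c=np.clip(c*2.2,0,255).astype(np.uint8)[:,:,::-1]
im=cv2.resize(c,None,fx=14,fy=14,interpolation=cv2.INTER_CUBIC)
def dot(X,col):
    for u in proj(p,X,st): cv2.circle(im,(int((u[0]-258+.5)*14),int((u[1]-205+.5)*14)),3,col,-1)
th=np.linspace(0,2*np.pi,40)
circ=np.c_[np.cos(th),np.sin(th),0*th]
dot(np.array([.5485,-.178,.134])+circ*.0085,(0,255,0))
dot(np.array([.5485,-.178,.122])+circ*.004,(0,255,255))
dot([P+M@[a,b,.2417-k] for a in(-.001,.001) for b in (-.0035,.0035) for k in (0,.005)],(0,0,255))
cv2.imwrite("pics/m1.png",im)
E
```

```text
t9.38 yaw 50.71 tilt [ 0.0018 -0.0007] pos [ 0.5485 -0.1783  0.388 ] F [-0.05  0.62 -0.46] Mo [ 0.02  -0.026  0.032] q6 -1.244 w 0.0137
```

View pics/m1.png

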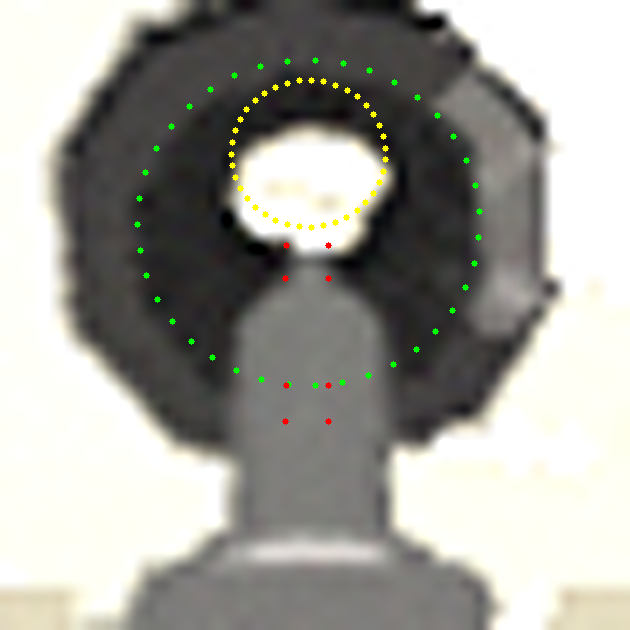

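{"name": "step_arm", "arguments": {"motion": [[0, 0, -0.001, 0, 0, -0.175, 0.012], [0, 0, 0, 0, 0, -0.175, 0.012], [0, 0, 0, 0, 0, -0.175, 0.012], [0, 0, 0, 0, 0, -0.175, 0.012], [0, 0, 0, 0, 0, -0.175, 0.012], [0, 0, 0, 0, 0, -0.175, 0.012], [0, 0, 0, 0, 0, -0.175, 0.012], [0, 0, 0, 0, 0, -0.175, 0.012], [0, 0, 0, 0, 0, -0.175, 0.012], [0, 0, 0, 0, 0, -0.17, 0.012], [0, 0, 0, 0, 0, 0, 0.012], [0, 0, 0, 0, 0, 0, 0.012]]}}

```text
clock: 10.92
position: [0.5487, -0.1785, 0.3911]
eef_rot: [2.814, -1.386, 0.006]
contact_force: [-0.1, 0.9, -0.3]
grip_width: 0.0139
```

```bash
python3 -c "
from h import *
rep()"
```

```text
t10.93 yaw -52.46 tilt [ 0.0011 -0.0058] pos [ 0.5487 -0.1785  0.3911] F [-0.11  0.89 -0.34] Mo [-0.035  0.095  0.033] q6 0.558 w 0.0139
```

Fix the tilt, go down a little, and look again.

{"name": "step_arm", "arguments": {"motion": [[0, 0, -0.005, 0.0058, 0.0011, 0, 0.012], [0, 0, 0, 0, 0, 0, 0.012]]}}

```text
clock: 11.18
position: [0.5487, -0.1785, 0.3857]
eef_rot: [-2.821, 1.383, 0.0]
contact_force: [-0.2, -0.6, 0.5]
grip_width: 0.0141
```

```bash
cat > look.py <<'E'
from h import *
from plant import bot
import sys
st=rep();p=bot.snapshot("wrist")
M=R.from_rotvec(st["eef_rot"]).as_matrix();P=st["position"]
g=float(sys.argv[2]) if len(sys.argv)>2 else 2.2
c=p["pixels"][200:245,258:303].astype(float)
c=np.clip(c*g,0,255).astype(np.uint8)[:,:,::-1]
im=cv2.resize(c,None,fx=13,fy=13,interpolation=cv2.INTER_CUBIC)
def dot(X,col):
    for u in proj(p,X,st): cv2.circle(im,(int((u[0]-258+.5)*13),int((u[1]-200+.5)*13)),2,col,-1)
th=np.linspace(0,2*np.pi,40)
circ=np.c_[np.cos(th),np.sin(th),0*th]
H=np.array([.5485,-.178,0])
dot(H+[0,0,.134]+circ*.0085,(0,255,0))
dot(H+[0,0,.122]+circ*.004,(0,255,255))
dot([P+M@[a,b,.2417-k] for a in(-.001,.001) for b in (-.0035,.0035) for k in (0,.005)],(0,0,255))
cv2.imwrite("pics/%s.png"%sys.argv[1],im)
save(p,sys.argv[1]+"_f")
E
python3 look.py n1
```

```text
t11.18 yaw -52.23 tilt [-0.0001  0.0004] pos [ 0.5487 -0.1785  0.3857] F [-0.2  -0.56  0.47] Mo [-0.016  0.223  0.   ] q6 0.553 w 0.0141
```

View pics/n1.png

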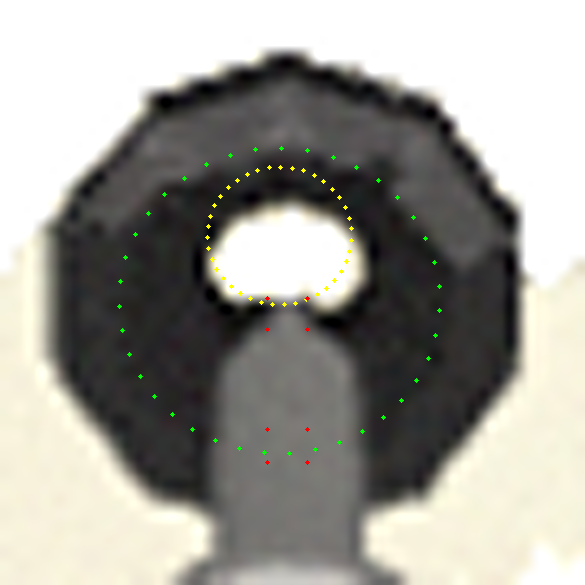

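View pics/n1_f.png

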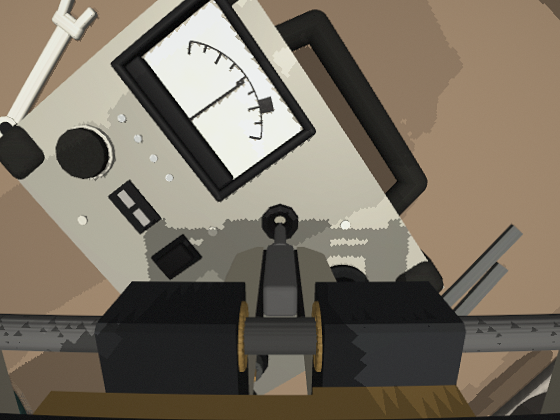

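{"name": "step_arm", "arguments": {"motion": [[0, 0, -0.008, 0, 0, 0, 0.012], [0, 0, -0.006, 0, 0, 0, 0.012], [0, 0, 0, 0, 0, 0, 0.012]]}}

```text
clock: 11.6
position: [0.5487, -0.1785, 0.3706]
eef_rot: [-2.821, 1.382, 0.0]
contact_force: [-0.4, -0.5, 0.3]
grip_width: 0.0139
```

```bash
python3 -c "
from h import *
from plant import bot
rep();bot.snapshot('side');rep()"
```

```text
t11.60 yaw -52.20 tilt [-0.0002  0.0003] pos [ 0.5487 -0.1785  0.3706] F [-0.36 -0.53  0.34] Mo [-0.066  0.128  0.04 ] q6 0.552 w 0.0139
t11.65 yaw -52.19 tilt [0.0002 0.0002] pos [ 0.5487 -0.1785  0.3709] F [-0.93 -0.01  0.54] Mo [-0.09   0.139  0.021] q6 0.552 w 0.0139
```

{"name": "step_arm", "arguments": {"motion": [[0, 0, -0.003, 0, 0, 0, 0.012], [0, 0, -0.002, 0, 0, 0, 0.012]]}}

```text
clock: 11.9
position: [0.5487, -0.1786, 0.366]
eef_rot: [-2.821, 1.382, -0.001]
contact_force: [-0.1, 0.2, -0.0]
grip_width: 0.0138
```

```bash
python3 -c "
from h import *
from plant import bot
rep();bot.snapshot('side');rep()"
```

```text
t11.90 yaw -52.20 tilt [0.0006 0.    ] pos [ 0.5487 -0.1786  0.366 ] F [-0.09  0.22 -0.02] Mo [-0.069  0.285  0.052] q6 0.552 w 0.0138
t11.95 yaw -52.19 tilt [0.0004 0.0001] pos [ 0.5487 -0.1785  0.3658] F [-0.34  0.15 -0.95] Mo [-0.107  0.171 -0.048] q6 0.552 w 0.0137
```

{"name": "step_arm", "arguments": {"motion": [[0, 0, -0.0015, 0, 0, 0, 0.012], [0, 0, -0.001, 0, 0, 0, 0.012]]}}

```text
clock: 12.2
position: [0.5487, -0.1785, 0.3633]
eef_rot: [-2.821, 1.382, -0.001]
contact_force: [0.4, -0.0, -0.3]
grip_width: 0.014
```

```bash
python3 -c "
from h import *
from plant import bot
rep();bot.snapshot('side');rep();bot.snapshot('side');rep()"
```

```text
t12.20 yaw -52.19 tilt [ 0.0005 -0.    ] pos [ 0.5487 -0.1785  0.3633] F [ 0.42 -0.03 -0.29] Mo [-0.106  0.235  0.025] q6 0.552 w 0.0140
t12.25 yaw -52.19 tilt [ 0.0004 -0.    ] pos [ 0.5487 -0.1785  0.3632] F [0.32 0.22 0.45] Mo [-0.113  0.252 -0.   ] q6 0.552 w 0.0141
t12.30 yaw -52.19 tilt [ 0.0005 -0.    ] pos [ 0.5487 -0.1785  0.3633] F [-0.01 -0.66 -0.73] Mo [-0.078  0.186 -0.036] q6 0.552 w 0.0136
```

{"name": "step_arm", "arguments": {"motion": [[0, 0, -0.0007, 0, 0, 0, 0.012], [0, 0, -0.0003, 0, 0, 0, 0.012]]}}

```text
clock: 12.55
position: [0.5487, -0.1785, 0.3623]
eef_rot: [-2.821, 1.382, -0.001]
contact_force: [-0.4, 0.4, -0.5]
grip_width: 0.0137
```

```bash
python3 -c "
from h import *
from plant import bot
rep();bot.snapshot('side');rep();bot.snapshot('side');rep()"
```

```text
t12.55 yaw -52.19 tilt [ 0.0006 -0.0001] pos [ 0.5487 -0.1785  0.3623] F [-0.35  0.36 -0.54] Mo [-0.095  0.246 -0.027] q6 0.552 w 0.0137
t12.60 yaw -52.19 tilt [ 0.0006 -0.0001] pos [ 0.5487 -0.1785  0.3623] F [ 0.26 -1.21 -0.36] Mo [-0.089  0.243 -0.015] q6 0.552 w 0.0137
t12.65 yaw -52.19 tilt [ 0.0005 -0.0001] pos [ 0.5487 -0.1785  0.3623] F [-0.68  0.05  0.15] Mo [-0.021  0.2    0.01 ] q6 0.552 w 0.0138
```

Tip about 0.1206 m, no spring force yet. Continue in small steps.

{"name": "step_arm", "arguments": {"motion": [[0, 0, -0.0007, 0, 0, 0, 0.012], [0, 0, -0.0003, 0, 0, 0, 0.012]]}}

```text
clock: 12.9
position: [0.5487, -0.1785, 0.3613]
eef_rot: [-2.821, 1.382, -0.001]
contact_force: [-1.2, -0.3, 0.3]
grip_width: 0.014
```

```bash
python3 -c "
from h import *
from plant import bot
rep();bot.snapshot('side');rep();bot.snapshot('side');rep()"
```

```text
t12.90 yaw -52.19 tilt [ 0.0006 -0.0001] pos [ 0.5487 -0.1785  0.3613] F [-1.21 -0.26  0.3 ] Mo [-0.034  0.19  -0.02 ] q6 0.552 w 0.0140
t12.95 yaw -52.19 tilt [ 0.0006 -0.0001] pos [ 0.5487 -0.1785  0.3613] F [ 0.28 -0.34 -0.49] Mo [-0.074  0.165  0.038] q6 0.552 w 0.0139
t13.00 yaw -52.19 tilt [ 0.0006 -0.0001] pos [ 0.5487 -0.1785  0.3613] F [-0.   -0.14  0.22] Mo [-0.109  0.195  0.028] q6 0.552 w 0.0137
```

{"name": "step_arm", "arguments": {"motion": [[0, 0, -0.0005, 0, 0, 0, 0.012], [0, 0, 0, 0, 0, 0, 0.012]]}}

```text
clock: 13.25
position: [0.5487, -0.1785, 0.3608]
eef_rot: [-2.821, 1.382, -0.001]
contact_force: [-0.5, -0.9, -0.7]
grip_width: 0.0137
```

```bash
python3 -c "
from h import *
from plant import bot
rep();bot.snapshot('side');rep();bot.snapshot('side');rep()"
```

```text
t13.25 yaw -52.20 tilt [ 0.0007 -0.0001] pos [ 0.5487 -0.1785  0.3608] F [-0.45 -0.88 -0.65] Mo [-0.073  0.23   0.043] q6 0.552 w 0.0137
t13.30 yaw -52.19 tilt [ 0.0006 -0.0001] pos [ 0.5487 -0.1785  0.3608] F [-0.2   0.09 -0.06] Mo [-0.09   0.195 -0.078] q6 0.552 w 0.0139
t13.35 yaw -52.19 tilt [ 0.0006 -0.0001] pos [ 0.5487 -0.1785  0.3609] F [-0.44  0.19 -0.76] Mo [-0.076  0.237 -0.038] q6 0.552 w 0.0143
```

{"name": "step_arm", "arguments": {"motion": [[0, 0, 0, 0, 0, -0.1, 0.012], [0, 0, 0, 0, 0, -0.1, 0.012], [0, 0, 0, 0, 0, -0.1, 0.012], [0, 0, 0, 0, 0, 0, 0.012]]}}

```text
clock: 13.85
position: [0.5487, -0.1784, 0.3608]
eef_rot: [-2.576, 1.798, -0.0]
contact_force: [-0.1, 0.3, -1.1]
grip_width: 0.0142
```

```bash
cat > gl.py <<'E'
from h import *
from plant import bot
import sys
st=rep();p=bot.snapshot("wrist")
# rectify the dial: view from above in pack-ish world axes
c=np.array([.590,-.105]);z=.131;s=7000
g=np.array([[c[0]-.045,c[1]-.06],[c[0]+.045,c[1]-.06],[c[0]+.045,c[1]+.06],[c[0]-.045,c[1]+.06]])
def grid(p,st):
    xs=np.linspace(c[1]+.06,c[1]-.06,600);ys=np.linspace(c[0]+.045,c[0]-.045,450)
    X,Y=np.meshgrid(ys,xs,indexing='ij')
    P=np.c_[X.ravel(),Y.ravel(),np.full(X.size,z)]
    u=proj(p,P,st).astype(np.float32).reshape(450,600,2)
    return cv2.remap(p["pixels"],u[...,0],u[...,1],cv2.INTER_CUBIC)
cv2.imwrite("pics/%s.png"%sys.argv[1],grid(p,st)[:,:,::-1])
save(p,sys.argv[1]+"_f")
E
python3 gl.py o1
```

```text
t13.85 yaw -69.83 tilt [0.0002 0.0003] pos [ 0.5487 -0.1784  0.3608] F [-0.11  0.34 -1.06] Mo [ 0.054  0.325 -0.055] q6 0.860 w 0.0142
```

View pics/o1.png

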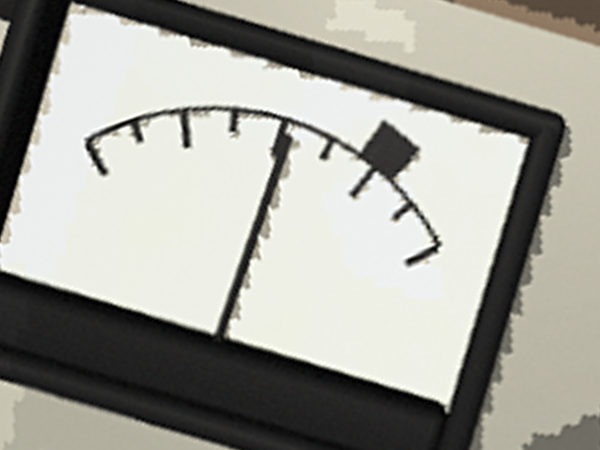

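{"name": "step_arm", "arguments": {"motion": [[0, 0, 0, 0, 0, -0.1, 0.012], [0, 0, 0, 0, 0, -0.1, 0.012], [0, 0, 0, 0, 0, -0.1, 0.012], [0, 0, 0, 0, 0, 0, 0.012]]}}

```text
clock: 14.4
position: [0.5487, -0.1782, 0.3608]
eef_rot: [-2.282, 2.158, 0.001]
contact_force: [-1.4, -0.4, -0.1]
grip_width: 0.0142
```

```bash
python3 gl.py o2
```

```text
t14.40 yaw -86.81 tilt [0.0002 0.0009] pos [ 0.5487 -0.1782  0.3608] F [-1.41 -0.41 -0.09] Mo [ 0.004  0.284 -0.027] q6 1.157 w 0.0142
```

View pics/o2.png

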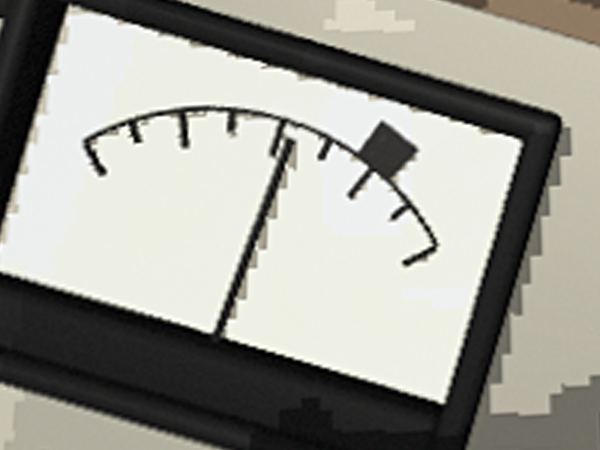

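{"name": "step_arm", "arguments": {"motion": [[0, 0, 0, 0, 0, -0.1, 0.012], [0, 0, 0, 0, 0, -0.1, 0.012], [0, 0, 0, 0, 0, -0.1, 0.012], [0, 0, 0, 0, 0, 0, 0.012]]}}

```text
clock: 14.95
position: [0.5487, -0.1782, 0.3608]
eef_rot: [-1.943, 2.468, 0.001]
contact_force: [0.0, -0.2, 0.8]
grip_width: 0.014
```

```bash
python3 gl.py o3
```

```text
t14.95 yaw -103.57 tilt [0.0006 0.0009] pos [ 0.5487 -0.1782  0.3608] F [ 0.04 -0.17  0.81] Mo [0.021 0.32  0.018] q6 1.449 w 0.0140
```

View pics/o3.png

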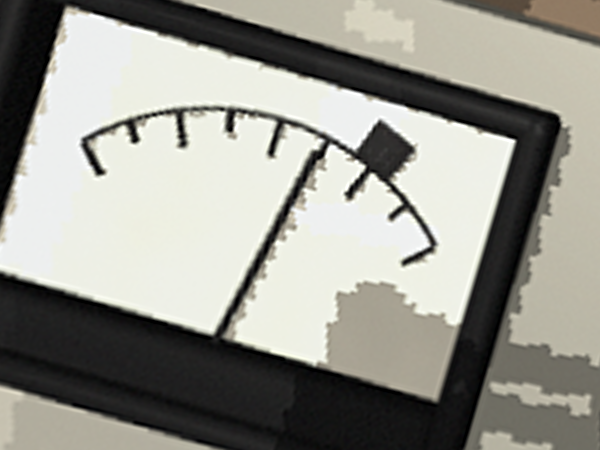

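{"name": "step_arm", "arguments": {"motion": [[0, 0, 0, 0, 0, -0.1, 0.012], [0, 0, 0, 0, 0, -0.1, 0.012], [0, 0, 0, 0, 0, -0.1, 0.012], [0, 0, 0, 0, 0, -0.1, 0.012], [0, 0, 0, 0, 0, 0, 0.012], [0, 0, 0, 0, 0, 0, 0.012]]}}

```text
clock: 15.75
position: [0.5487, -0.1782, 0.3608]
eef_rot: [-1.433, 2.794, 0.0]
contact_force: [-0.7, 0.6, 0.4]
grip_width: 0.0141
```

```bash
python3 gl.py o4
```

```text
t15.75 yaw -125.70 tilt [0.0009 0.0006] pos [ 0.5487 -0.1782  0.3608] F [-0.73  0.58  0.4 ] Mo [0.056 0.261 0.028] q6 1.835 w 0.0141
```

View pics/o4.png

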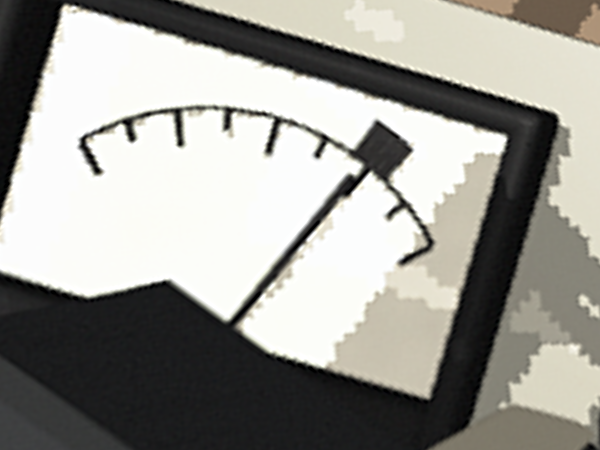

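{"name": "step_arm", "arguments": {"motion": [[0, 0, 0, 0, 0, -0.05, 0.012], [0, 0, 0, 0, 0, 0, 0.012], [0, 0, 0, 0, 0, 0, 0.012]]}}

```text
clock: 16.18
position: [0.5487, -0.1782, 0.3608]
eef_rot: [-1.37, 2.826, 0.0]
contact_force: [-0.9, 0.6, -0.7]
grip_width: 0.0139
```

```bash
python3 gl.py o5
```

```text
t16.18 yaw -128.28 tilt [0.001  0.0005] pos [ 0.5487 -0.1782  0.3608] F [-0.85  0.57 -0.65] Mo [ 0.048  0.211 -0.003] q6 1.880 w 0.0139
```

View pics/o5.png

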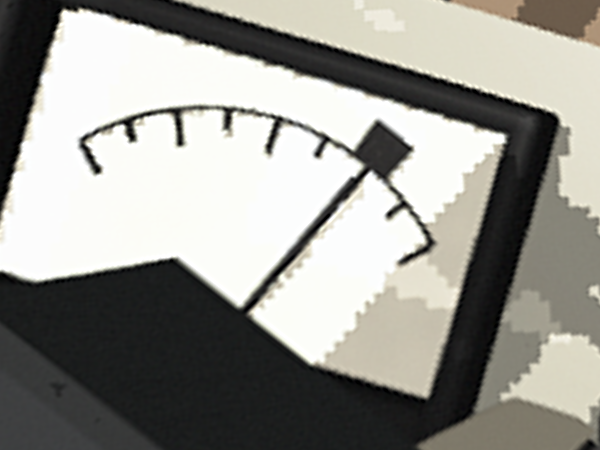

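{"name": "step_arm", "arguments": {"motion": [[0, 0, 0, 0, 0, 0.04, 0.012], [0, 0, 0.01, 0, 0, 0, 0.012], [0, 0, 0.02, 0, 0, 0, 0.012], [0, 0, 0.04, 0, 0, 0.1, 0.012], [0, 0.02, 0.015, 0, 0, 0.17, 0.012], [-0.005, 0.05, 0, 0, 0, 0.17, 0.012], [-0.01, 0.06, 0, 0, 0, 0.17, 0.012], [-0.01, 0.06, 0, 0, 0, 0.17, 0.012], [-0.01, 0.06, 0, 0, 0, 0.17, 0.012], [-0.01, 0.06, 0, 0, 0, 0.17, 0.012], [-0.01, 0.05, 0, 0, 0, 0.17, 0.012], [0, 0, 0, 0, 0, 0.1, 0.012]]}}

```text
clock: 17.73
position: [0.4879, 0.1917, 0.4658]
eef_rot: [-2.901, 1.171, -0.013]
contact_force: [0.8, -0.1, 0.2]
grip_width: 0.0143
```

```bash
python3 -c "
from h import *
from plant import bot
rep();p=bot.snapshot('wrist');save(p,'p1');p=bot.snapshot('top');save(p,'p2',(325,125,435,225),5)"
```

```text
t17.73 yaw -43.96 tilt [0.0124 0.009 ] pos [0.4879 0.1917 0.4658] F [ 0.85 -0.06  0.18] Mo [-0.092  0.16   0.022] q6 1.093 w 0.0143
```

View pics/p2.png

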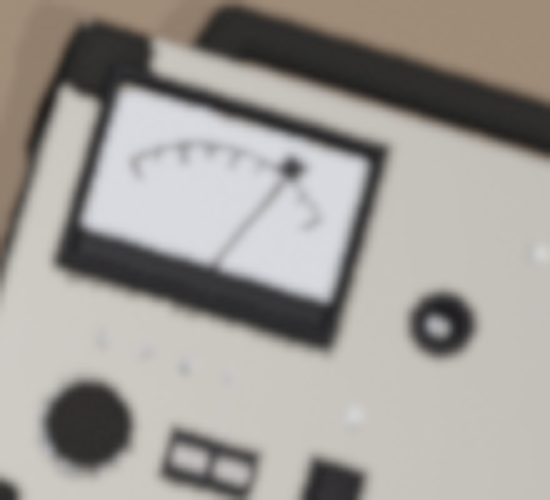

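View pics/p1.png

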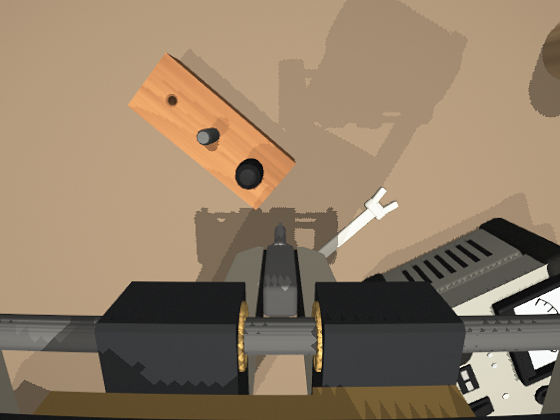

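{"name": "step_arm", "arguments": {"motion": [[-0.005, 0.036, -0.015, -0.009, 0.0124, 0.155, 0.012], [-0.005, 0.036, -0.015, 0, 0, 0.155, 0.012], [-0.005, 0.036, -0.015, 0, 0, 0.155, 0.012], [-0.004, 0.03, -0.015, 0, 0, 0.155, 0.012], [0, 0, 0, 0, 0, 0, 0.012], [0, 0, 0, 0, 0, 0, 0.012]]}}

```text
clock: 18.58
position: [0.4704, 0.3274, 0.4104]
eef_rot: [-3.128, 0.251, -0.006]
contact_force: [0.6, -0.4, -0.6]
grip_width: 0.0139
```

```bash
python3 -c "
from h import *
from plant import bot
rep()"
```

```text
t18.57 yaw -9.17 tilt [0.0041 0.0033] pos [0.4704 0.3274 0.4104] F [ 0.61 -0.37 -0.59] Mo [-0.05   0.1    0.047] q6 0.724 w 0.0139
```

{"name": "step_arm", "arguments": {"motion": [[-0.0012, 0.0096, -0.025, -0.0033, 0.0041, 0.0155, 0.012], [0, 0, -0.04, 0, 0, 0, 0.012], [0, 0, -0.03, 0, 0, 0, 0.012], [0, 0, 0, 0, 0, 0, 0.012], [0, 0, 0, 0, 0, 0, 0.012]]}}

```text
clock: 19.2
position: [0.4698, 0.3348, 0.3121]
eef_rot: [-3.132, 0.243, -0.002]
contact_force: [0.5, -0.5, 0.3]
grip_width: 0.0136
```

```bash
python3 -c "
from h import *
from plant import bot
rep();bot.snapshot('side');rep()"
```

```text
t19.20 yaw -8.86 tilt [0.0013 0.0005] pos [0.4698 0.3348 0.3121] F [ 0.52 -0.47  0.28] Mo [-0.094  0.094 -0.053] q6 0.730 w 0.0136
t19.25 yaw -8.86 tilt [0.0012 0.0004] pos [0.4698 0.3348 0.312 ] F [ 0.74 -0.38 -0.22] Mo [-0.016  0.064 -0.008] q6 0.730 w 0.0137
```

{"name": "step_arm", "arguments": {"motion": [[-0.0006, 0.0022, -0.008, -0.0004, 0.0012, 0.01, 0.012], [0, 0, 0, 0, 0, 0, 0.012]]}}

```text
clock: 19.5
position: [0.4694, 0.3372, 0.3052]
eef_rot: [-3.132, 0.226, -0.003]
contact_force: [0.5, -0.5, 0.0]
grip_width: 0.0136
```

```bash
python3 -c "
from h import *
from plant import bot
rep();p=bot.snapshot('wrist');rep();save(p,'q1',(200,180,360,300),5)"
```

```text
t19.50 yaw -8.27 tilt [0.0019 0.0013] pos [0.4694 0.3372 0.3052] F [ 0.52 -0.46  0.02] Mo [-0.081  0.139  0.01 ] q6 0.723 w 0.0136
t19.55 yaw -8.27 tilt [0.0025 0.0017] pos [0.4694 0.3372 0.3057] F [-0.13 -0.29 -0.26] Mo [-0.016  0.059 -0.034] q6 0.723 w 0.0140
```

View pics/q1.png

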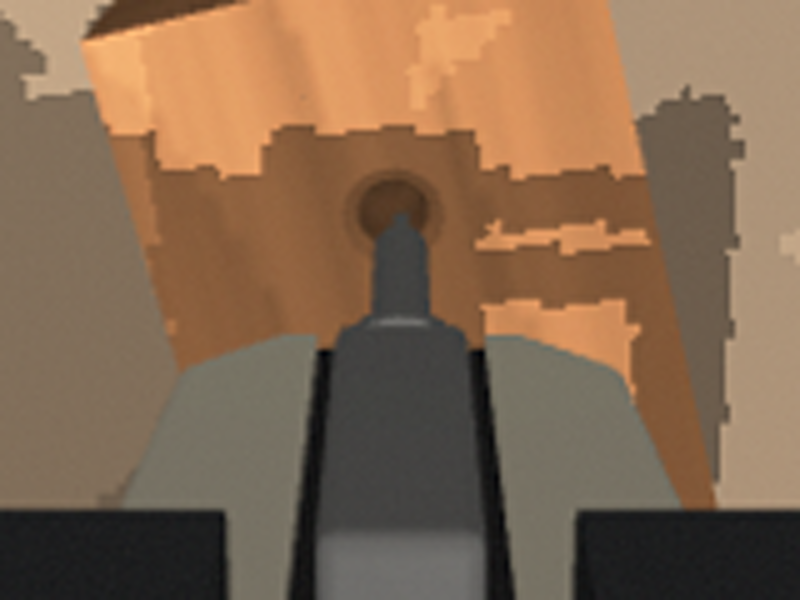

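{"name": "step_arm", "arguments": {"motion": [[-0.0003, 0, -0.012, -0.0017, 0.0025, 0, 0.012], [0, 0, -0.008, 0, 0, 0, 0.012], [0, 0, 0, 0, 0, 0, 0.012]]}}

```text
clock: 19.92
position: [0.4691, 0.3372, 0.2844]
eef_rot: [3.133, -0.227, -0.0]
contact_force: [0.4, 0.7, -0.4]
grip_width: 0.014
```

```bash
python3 -c "
from h import *
rep()"
```

```text
t19.93 yaw -8.28 tilt [-0.0001 -0.0001] pos [0.4691 0.3372 0.2844] F [ 0.38  0.73 -0.37] Mo [-0.078  0.018  0.051] q6 0.724 w 0.0140
```

In the hole by 9 mm with no force. Go on down.

{"name": "step_arm", "arguments": {"motion": [[0, 0, -0.012, 0, 0, 0, 0.012], [0, 0, -0.012, 0, 0, 0, 0.012], [0, 0, -0.008, 0, 0, 0, 0.012], [0, 0, 0, 0, 0, 0, 0.012]]}}

```text
clock: 20.42
position: [0.4689, 0.3371, 0.2495]
eef_rot: [3.133, -0.227, -0.001]
contact_force: [0.0, -1.6, -0.2]
grip_width: 0.0139
```

```bash
python3 -c "
from h import *
rep()"
```

```text
t20.43 yaw -8.28 tilt [-0.0008 -0.0006] pos [0.4689 0.3371 0.2495] F [ 0.   -1.55 -0.24] Mo [-0.076  0.116  0.05 ] q6 0.724 w 0.0139
```

{"name": "step_arm", "arguments": {"motion": [[0.0002, 0, -0.0006, 0.0006, -0.0008, 0, 0.012], [0, 0, 0, 0, 0, 0, 0.012]]}}

```text
clock: 20.68
position: [0.4693, 0.3372, 0.2494]
eef_rot: [-3.133, 0.227, -0.001]
contact_force: [0.5, -0.1, -0.2]
grip_width: 0.0141
```

```bash
python3 -c "
from h import *
rep()"
```

```text
t20.68 yaw -8.28 tilt [0.0006 0.0005] pos [0.4693 0.3372 0.2494] F [ 0.5  -0.08 -0.18] Mo [-0.062  0.085  0.041] q6 0.723 w 0.0141
```

{"name": "step_arm", "arguments": {"motion": [[0, 0, 0, 0, 0, 0, 0.02], [0, 0, 0, 0, 0, 0, 0.03], [0, 0, 0, 0, 0, 0, 0.04], [0, 0, 0, 0, 0, 0, 0.04], [0, 0, 0, 0, 0, 0, 0.04]]}}

```text
clock: 21.3
position: [0.4694, 0.3373, 0.2502]
eef_rot: [-3.132, 0.227, -0.002]
contact_force: [0.4, -0.0, -0.1]
grip_width: 0.0399
```

```bash
python3 -c "
from h import *
from plant import bot
rep();p=bot.snapshot('wrist');save(p,'r1',(200,220,360,340),5)"
```

```text
t21.30 yaw -8.28 tilt [0.0016 0.0011] pos [0.4694 0.3373 0.2502] F [ 0.36 -0.02 -0.1 ] Mo [-0.091  0.06  -0.029] q6 0.723 w 0.0399
```

View pics/r1.png

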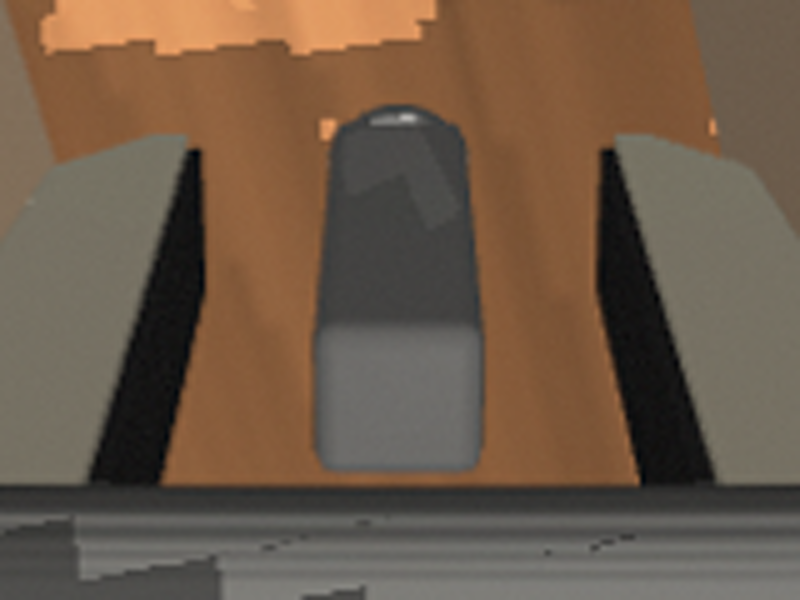

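Released, standing between the fingers. Retreat upward.

{"name": "step_arm", "arguments": {"motion": [[0, 0, 0.02, -0.0011, 0.0016, 0, 0.04], [0, 0, 0.04, 0, 0, 0, 0.04], [0, 0, 0.04, 0, 0, 0, 0.04], [0, 0, 0.03, 0, 0, 0, 0.04], [0, 0.03, 0, 0, 0, 0, 0.04], [0, 0.06, 0, 0, 0, 0, 0.04], [0, 0.06, 0, 0, 0, 0, 0.04], [0, 0, 0, 0, 0, 0, 0.04], [0, 0, 0, 0, 0, 0, 0.04]]}}

```text
clock: 22.48
position: [0.4678, 0.4899, 0.3982]
eef_rot: [-3.127, 0.229, -0.01]
contact_force: [0.2, -0.8, 0.1]
grip_width: 0.0397
```

```bash
python3 -c "
from h import *
from plant import bot
rep();p=bot.snapshot('top');q=bot.snapshot('side')
a=cv2.resize(p['pixels'][200:260,115:225],(550,300),interpolation=2);b=cv2.resize(q['pixels'][135:220,175:260],(300,300),interpolation=2)
c=cv2.resize(p['pixels'][125:185,325:435],(550,300),interpolation=2);d=cv2.resize(q['pixels'][200:260,320:410],(300,300)[:1]+(200,),interpolation=2)
im=np.zeros((600,850,3),np.uint8);im[:300,:550]=a;im[:300,550:]=b;im[300:,:550]=c;im[300:500,550:]=d
cv2.imwrite('pics/s1.png',cv2.resize(im,(800,565))[:,:,::-1])"
```

```text
t22.48 yaw -8.37 tilt [0.0071 0.0054] pos [0.4678 0.4899 0.3982] F [ 0.18 -0.75  0.12] Mo [-0.092  0.117  0.039] q6 0.917 w 0.0397
```

View pics/s1.png

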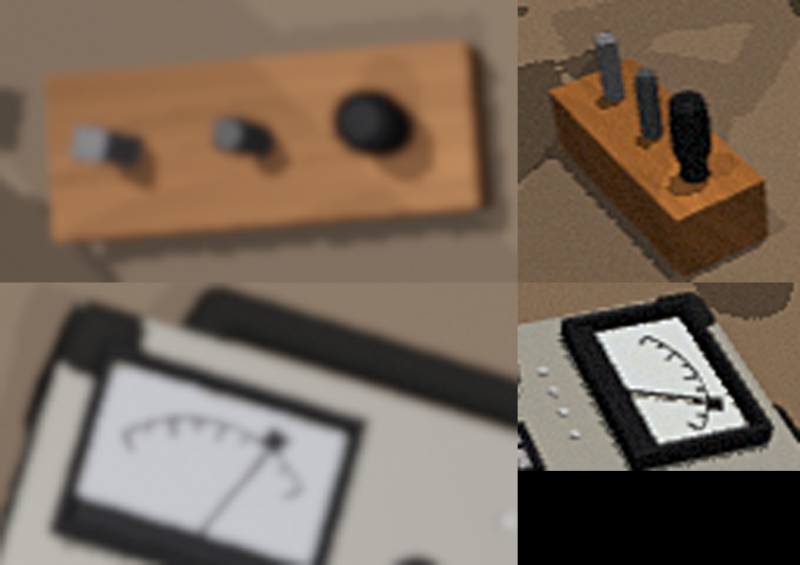

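{"name": "step_arm", "arguments": {"motion": [[0, 0, 0, 0, 0, 0, 0.04], [0, 0, 0, 0, 0, 0, 0.04]]}}

```text
clock: 22.82
position: [0.4682, 0.4876, 0.3991]
eef_rot: [-3.126, 0.233, -0.012]
contact_force: [-0.2, -0.5, -0.3]
grip_width: 0.0396
```

```bash
python3 -c "
from h import *
from plant import bot
rep();print(bot.hand_in())"
```

```text
t22.82 yaw -8.52 tilt [0.008  0.0061] pos [0.4682 0.4876 0.3991] F [-0.22 -0.54 -0.26] Mo [-0.056  0.082 -0.014] q6 0.917 w 0.0396
the job is handed in; nothing more can be done
None
```

I took the tuning tool out of the block and turned the trimmer clockwise until the needle reached about +0.40 rad. I then stood the tool back in its own hole, let go and handed the job in at 22.8 s.

- **Slot and turning:** I read the slot's angle from the wrist camera and lined the blade up with it. The blade went in without any spring force, to about 14.9 mm below the mouth by the arm's own position readings. The force readings at the pack stayed at about 1.5 N or less, mostly sensor noise. The needle moved steadily from about -0.02 rad.
- **Last checks:** After release, the top and side pictures show the needle on the broad mark. The tool stands upright in its original hole and looks as it did at the start. The screwdriver and punch look unmoved. I did not check the wrench or socket separately, and the arm never went near them.
- **Small discrepancies:** The camera estimates of the hole's position differed by 1–2 mm, so I compared the tool and the hole in the same wrist picture. On return, the arm's height read 0.7 mm above the height at pick-up, within what the tool settles by when released.

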